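# Roll the rolling pin onto its parking band

### The arm

A 6-joint arm with a two-finger parallel gripper is mounted at the origin on a cart in front of the work surface, level with it; the furniture and walls round the work are solid. World frame = base frame: x ahead of the robot, y to its left, z up, the work surface at z = 0. Lengths are in m, angles in rad, forces in N, time in s.
With the tool pointing down it reaches from about 0.325 to 0.9 m from the base axis. Payload 6.1 kg.
Tool frame: the origin (TCP) lies midway between the tips of the shut fingers; the grasp point (between the pads) lies 19 mm behind it; z points along the fingers, y is the line along which they close (so a half turn about z gives the same grasp; the last joint's range is limited). The gripper opens to 85 mm and grips with 20 to 120 N. Pads are 22 mm wide; open, the fingers measure 114 mm over their backs; the gripper's body (76 mm by 85 mm) begins 54 mm behind the grasp point. The pads swing forward as they close: fully open they stand 13 mm farther back than shut.
Start: joints at [-1.251, 0.22, 1.526, -0, 1.395, -0.126], TCP at [0.269, -0.564, 0.231] pointing down, gripper open.
Joint ranges: [-2.98, 2.98], [-0.91, 2.08], [0.09, 2.57], [-1.24, 4.39], [0.2, 2.65], [-2.68, 2.68]. Speed limits (rad/s): [2.57, 2.57, 3.01, 3.14, 3.14, 3.14].

### API

Orientations are given as [roll, pitch, yaw] about the fixed x, y, z axes, in that order (R = Rz(yaw) Ry(pitch) Rx(roll)).
In Python, from plant import movep, move_l, set_joints, gripper_to, hold, inverse_kinematics, observe, get_image, get_calibration, Unreachable, job_done gives the robot as it stands. Calls block until the motion is done:
- movep(position, orientation): joint-space move of the TCP to a pose.
- move_l(position, feed=0.15, rotation=None, max_force=None): straight line of the TCP; rotation=None keeps the orientation; feed is the mean speed in m/s. With max_force (N) it stops when the force on the tool has changed by that much, and returns True; else False.
- set_joints(angles): joint-space move.
- gripper_to(opening, f_grip=None): finger opening in m; f_grip is the grip in N (None keeps the last); returns when the fingers have stopped.
- hold(seconds).
- inverse_kinematics(position, orientation): joint angles nearest the present ones, or None.
- observe(): the state.
- get_image(name): name is "scene" or "top"; returns (picture, depth): 400x640x3 uint8, red, green, blue; 400x640 float32, m along the optical axis (not along the pixel's ray), 0 where there is no reading.
- get_calibration(name): a dict with "intrinsics" (3x3 intrinsics, pixels), "world_from_camera" (4x4, takes a point from camera to world coordinates). Camera axes: x right, y down, z forward; pixel columns grow to the right and rows downward; lengths in m; the calibration is good to about 2 mm. A picture is of the moment at which its call begins. get_calibration takes no time and is no camera call.
A pose or a line that the arm cannot do raises Unreachable and nothing moves.
- job_done(): hands the job in; it is judged then, once.
The state is a dict: "time_s": time; "q": joint angles; "joint_velocities": joint speeds; "joint_torque": joint torques, N m; "eef_pos": TCP position; "tcp_rot": TCP orientation; "ft_force": force on the tool from outside, world axes, zero at the start; "torque": the same for the moment, N m; "opening": finger opening in m; "grasp_force": force on a finger pad.
Only numpy, scipy, OpenCV 4.12 (cv2) and the standard library are available. Lean on these libraries where they do the work, as an engineer would, in place of code of your own. Each camera call takes 0.05 s, during which the arm holds its last target. There are 200 camera calls.

### The job

Clear the near part of the pastry board: with fingertips on top of the rolling pin's barrel, roll the pin away along the board until it comes to rest on the middle of the blue band, lying along the band. Do not pick it up or shove it low down from behind, leave the custard cups at the end of the board where they are, and let go of the pin.

Things in the scene. Friction and masses are not known exactly. Their poses are not given: they have to be found in the camera images.
- rolling_pin: Loose wooden rolling pin, 0.34 to 0.5 kg. Brown barrel 60 mm in diameter, 200 mm long; a thinner dark handle at each end (27 mm thick, 62 mm long, fixed to the barrel); 324 mm overall. Origin mid-barrel on its axis, 30 mm above the board. y axis along the pin; x and z turn as it rolls. Starts lying across the board on the robot's side of the band, its axis 95 to 150 mm from the band's middle.
- band (a point): Centre of the blue band on the board's top face, 12 mm above the worktop. The band is 70 mm wide (x) and 292 mm long (y). x points along the board away from the robot, the way the pin must roll; y along the band to the left; z up.
- pastry_board: Fixed light grey board, 340 (x) by 300 (y) by 12 mm, axes as the band's; origin under its centre, 50 mm short of the band's middle. A fingertip pressed lightly (2 to 15 N) on the pin's crown grips it: the pin travels half as far as the finger, so a stroke rolls it a few cm before the finger runs off the front; use several strokes. Let go while moving, the pin slows at about 0.4 m/s2.
- custard_cup_0: Loose paper portion cup of set custard, cream coloured, 59 mm across and 45 mm high, standing on the far end of the board 85 mm beyond the middle of the blue band; origin at the centre of its underside. Must not be moved.
- custard_cup_1: Loose paper portion cup of set custard, cream coloured, 59 mm across and 45 mm high, standing on the far end of the board 85 mm beyond the middle of the blue band; origin at the centre of its underside. Must not be moved.
- custard_cup_2: Loose paper portion cup of set custard, cream coloured, 59 mm across and 45 mm high, standing on the far end of the board 85 mm beyond the middle of the blue band; origin at the centre of its underside. Must not be moved.

How it is judged:
On the way:
1. the pin has turned by about a quarter turn or more (rolled, not slid) (angle between rolling_pin's own z axis and vertical above 1.4 rad), for 0.05 s.
At the end, for the whole second after the job is handed in: The pin lies at rest on the board, the axis of its barrel within 15 mm of the middle line of the blue band, its middle within 50 mm of the band's centre along the band, and within 0.15 rad of parallel to the band (x of rolling_pin in the frame of band between -0.015 and 0.015 m and y of rolling_pin in the frame of band between -0.05 and 0.05 m and angle between the y axis of rolling_pin and the y axis of band, either way round below 0.15 rad and z of rolling_pin in the frame of band between 0.025 and 0.035 m and linear speed of rolling_pin below 0.01 m/s and angular speed of rolling_pin below 0.3 rad/s); the robot touches nothing.
It fails at once if the rolling pin is lifted off the board or falls off it (height (world z) of rolling_pin above 0.05 m or height (world z) of rolling_pin below 0.034 m).
It fails at once if fingers push or pinch the pin from low down (grasp point below 60 mm, that is fingertips at or below the barrel's axis) instead of on its top (contact force between the fingers and rolling_pin above 0.5 N and height (world z) of the grasp point below 0.06 m).
It fails at once if custard cup 0 is moved by more than 15 mm or tipped (distance of custard_cup_0 from where it was at the start of the episode above 0.015 m or angle between custard_cup_0's own z axis and vertical above 0.3 rad).
It fails at once if custard cup 1 is moved by more than 15 mm or tipped (distance of custard_cup_1 from where it was at the start of the episode above 0.015 m or angle between custard_cup_1's own z axis and vertical above 0.3 rad).
It fails at once if custard cup 2 is moved by more than 15 mm or tipped (distance of custard_cup_2 from where it was at the start of the episode above 0.015 m or angle between custard_cup_2's own z axis and vertical above 0.3 rad).
It also fails if it takes over 61 s, if anything falls off the work surface, if the arm or the gripper's body presses on something with over 40 N, if the wrist force passes 120 N, or if a joint passes its speed limit or range.

## Working session

There is one attempt and no reset: what is moved stays moved. The work goes in short steps, each a Python script; the robot and the scene stay as the last script left them, time stands still between calls to the robot, and variables do not carry over. Pictures are saved under pics/ and viewed, at most 10 in all, crops included, and the job is handed in when it is done.

```bash
ls; mkdir -p pics; python3 - <<'E'
from plant import *
import cv2,numpy as np
for n in ("top","scene"):
    p,d=get_image(n); cv2.imwrite(f"pics/{n}0.png",p[:,:,::-1]); np.save(f"pics/{n}0.npy",d)
    c=get_calibration(n); print(n,np.round(c["intrinsics"],1).tolist(),np.round(c["world_from_camera"],3).tolist())
s=observe(); print(s["time_s"],s["tcp_rot"],s["eef_pos"])
E
```

```text
pics
top [[389.9, 0.0, 318.8], [0.0, 389.9, 201.1], [0.0, 0.0, 1.0]] [[-0.011, -0.996, 0.091, 0.535], [-1.0, 0.011, -0.002, 0.057], [0.001, -0.091, -0.996, 0.922], [0.0, 0.0, 0.0, 1.0]]
scene [[478.2, 0.0, 322.4], [0.0, 478.2, 200.5], [0.0, 0.0, 1.0]] [[-0.916, -0.317, 0.246, 0.392], [-0.401, 0.707, -0.582, 0.555], [0.01, -0.632, -0.775, 0.726], [0.0, 0.0, 0.0, 1.0]]
0.1 [-3.13987319e+00 -2.05619297e-04  4.45769891e-01] [ 0.26930147 -0.56340403  0.23030708]
```

View pics/top0.png

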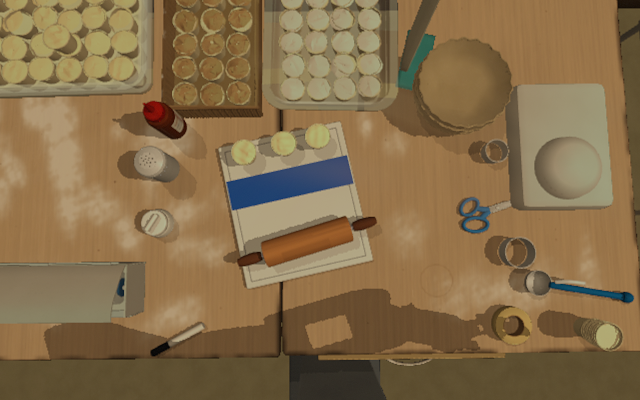

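The top view shows the blue band from about (228,193) to (350,170), the pin barrel from about (263,253) to (352,230), and three cups at (244,151), (283,143) and (317,136). Next I'll segment the band and pin and convert them to world coordinates.

```bash
cat > h.py <<'E'
from plant import *
import cv2,numpy as np
C=get_calibration("top"); K=C["intrinsics"]; T=np.array(C["world_from_camera"])
def world(d):
    v,u=np.mgrid[:400,:640]
    P=np.stack([(u-K[0][2])/K[0][0]*d,(v-K[1][2])/K[1][1]*d,d],-1)
    return P@T[:3,:3].T+T[:3,3]
def big(m):
    n,l,s,_=cv2.connectedComponentsWithStats(m.astype(np.uint8)); return l==1+np.argmax(s[1:,4])
def rect(xy):
    c,(w,h),a=cv2.minAreaRect(xy.astype(np.float32)); b=cv2.boxPoints((c,(w,h),a))
    e=[b[1]-b[0],b[2]-b[1]]; e=max(e,key=np.linalg.norm); e=e*np.sign(e[1])
    return np.array(c),np.arctan2(-e[0],e[1]),sorted((w,h))   # centre, yaw of the long axis from +y
def look(name=None):
    p,d=get_image("top"); W=world(d); r,g,b=[p[:,:,i].astype(int) for i in range(3)]
    roi=np.zeros((400,640),bool); roi[120:290,215:385]=1
    band=big(roi&(b>r+40)&(d>0)&(W[:,:,2]<.03)); 
    pin=roi&(W[:,:,2]>.05)&(W[:,:,2]<.085)&(r>b+50)&(r>80)&(g<.72*r)&(d>0); pin=big(pin)
    if name: cv2.imwrite(name,cv2.resize(p[100:300,200:400,::-1],(600,600),interpolation=cv2.INTER_CUBIC))
    return W,band,pin
def pinfit(W,pin):   # axis from a cylinder of 30 mm radius fitted to the barrel's surface
    from scipy.optimize import least_squares
    P=W[pin]; c,yaw,s=rect(P[:,:2])
    f=lambda q:np.hypot((P[:,0]-q[0])*np.cos(q[1])+(P[:,1]-c[1])*np.sin(q[1]),P[:,2]-q[2])-.03
    o=least_squares(f,[c[0],yaw,.042],loss="soft_l1",f_scale=.002); 
    return np.array([o.x[0],c[1]]),o.x[1],o.x[2],s,np.abs(o.fun).mean()
E
python3 - <<'E'
from h import *
W,band,pin=look("pics/crop0.png")
bc,by,bs=rect(W[band][:,:2]); print("band",bc,by,bs,np.median(W[band][:,2]),band.sum())
pc,py,pz,ps,res=pinfit(W,pin); print("pin",pc,py,pz,ps,res,W[pin][:,2].max(),pin.sum())
ex=np.array([np.cos(by),np.sin(by)]); ey=np.array([-ex[1],ex[0]]); print("rel",(pc-bc)@ex,(pc-bc)@ey,py-by)
for u,v in((244,151),(283,143),(317,136)): print("cup",W[v,u],(W[v,u,:2]-bc)@ex,(W[v,u,:2]-bc)@ey)
E
```

```text
band [0.66361034 0.12361825] 0.21246763 [0.06758368760347366, 0.2891988456249237] 0.01223180061136242 3425
pin [0.52504691 0.08287589] 0.2928397359497987 0.041440833250070426 [0.05673941969871521, 0.19848886132240295] 0.0009627990951954048 0.07616945894752025 2297
rel -0.1440390759189277 -0.010606968405760565 0.08037211021260843
cup [0.72947546 0.22279328 0.05546202] 0.08529735780770845 0.08305578785591747
cup [0.74718279 0.13478983 0.05451619] 0.08404898469883931 -0.006702769225649145
cup [0.76331477 0.05762255 0.0516093 ] 0.08354574229674133 -0.08553663081816801
```

View pics/crop0.png

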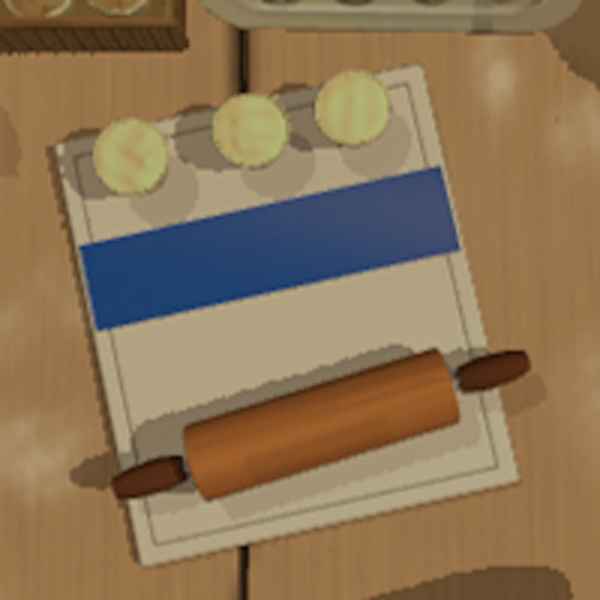

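The readings match the given sizes: band 68×289 mm at z = 12 mm, barrel 57×198 mm with its crown at about 72 mm, and cups at +84 mm. The pin axis is 144 mm short of the band's middle and 0.08 rad skew. I'll do a first stroke with the open fingertips spread along the pin, then look again.

```bash
cat >> h.py <<'E'
PI=np.pi
def stroke(pc,yaw,s,lead=.015,turn=0.,fpress=5,feed=.05,zoff=None):
    """roll the pin by s (m, signed); finger goes 2s, starting lead behind the crown"""
    d=np.array([np.cos(yaw),np.sin(yaw)]); a=pc-lead*d*np.sign(s)
    movep([*a,.085],[PI,0,yaw]); move_l([*a,.070],feed=.1)
    hit=move_l([*a,.050],feed=.015,max_force=fpress); o=observe(); z=o["eef_pos"][2]
    print("hit",hit,"z",round(z,4),"F",np.round(o["ft_force"],1))
    if not hit: move_l([*a,.1]); return
    n=3
    for i in range(1,n+1):
        move_l([*(a+2*s*i/n*d),z],feed=feed,rotation=[PI,0,yaw+turn*i/n])
        print("  F",np.round(observe()["ft_force"],1),np.round(observe()["eef_pos"],4))
    hold(.2); e=a+2*s*d; move_l([*e,.085],feed=.06); print("t",observe()["time_s"])
    return pc+s*d,yaw+turn
def away():
    q=list(observe()["q"]); q[0]-=.75; set_joints(q)
BC=np.array([.66361,.12362]); BY=.21247
def rel(look_name=None):
    W,_,pin=look(look_name); pc,py,pz,ps,res=pinfit(W,pin)
    ex=np.array([np.cos(BY),np.sin(BY)]); ey=np.array([-ex[1],ex[0]])
    print("pin",np.round(pc,4),round(py,4),"z",round(pz,4),"size",np.round(ps,3),"res",round(res,4),"rel x %.4f y %.4f a %.3f"%((pc-BC)@ex,(pc-BC)@ey,py-BY),"t",observe()["time_s"])
    return pc,py
E
python3 - <<'E'
from h import *
pc,py=np.array([.52505,.08288]),.2928
print(inverse_kinematics([*pc,.06],[PI,0,py]), observe()["q"])
movep([*(pc-.015*np.array([np.cos(py),np.sin(py)])),.13],[PI,0,py]); print(observe()["time_s"],observe()["ft_force"])
print(stroke(pc,py,.028))
away(); rel("pics/crop1.png")
E
```

```text
[ 8.14645685e-03  1.93041129e-01  1.90565616e+00 -4.44089210e-16
  1.04289537e+00  1.28614278e+00] [-1.25110162e+00  2.21076733e-01  1.52736721e+00  1.57085853e-06
  1.39469037e+00 -1.26108377e-01]
2.6083 [-1.01161506  0.31668961  0.61266532]
hit True z 0.0578 F [-0.2  0.6  4.3]
  F [0.2 0.7 6.7] [0.5296 0.0842 0.0587]
  F [-0.3  1.1  7.9] [0.5474 0.0896 0.0587]
  F [0.6 0.7 5.8] [0.5646 0.0947 0.0581]
t 6.4417
(array([0.5518583 , 0.09096176]), 0.2928)
pin [0.5521 0.0902] 0.2918 z 0.0415 size [0.057 0.201] res 0.001 rel x -0.1161 y -0.0091 a 0.079 t 8.0417
```

View pics/crop1.png

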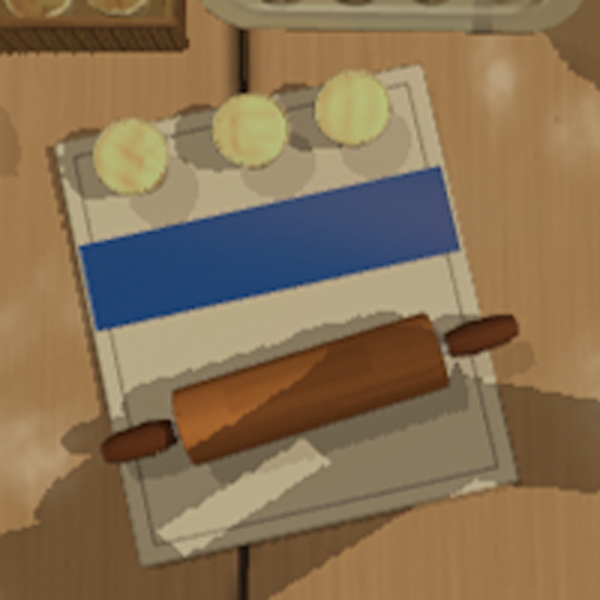

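The first stroke rolled the pin as predicted, from -144 to -116 mm, with no slip. The barrel now runs from about (182,425) to (440,350) in the crop. I'll do two more strokes with a slight turn to reduce the skew, then look.

```bash
python3 - <<'E'
from h import *
pc,py=np.array([.5521,.0902]),.2918
pc,py=stroke(pc,py,.03,turn=-.03)
pc,py=stroke(pc,py,.03,turn=-.03); print(pc,py)
away(); rel()
E
```

```text
hit True z 0.0579 F [-0.9 -0.4  5.2]
  F [0.9 1.3 7.2] [0.5578 0.0919 0.0587]
  F [-0.3  1.4  7.4] [0.5769 0.0976 0.0587]
  F [1.1 1.  3.8] [0.5953 0.103  0.0578]
t 13.1583
hit True z 0.058 F [-0.7  1.5  4.7]
  F [-1.2  2.6  6.7] [0.5864 0.1005 0.0587]
  F [-1.3  2.2  6.8] [0.6056 0.1058 0.0587]
  F [0.3 1.7 4.1] [0.6243 0.1105 0.058 ]
t 17.0167
[0.6098096  0.10659489] 0.23180000000000003
pin [0.6084 0.108 ] 0.2915 z 0.0416 size [0.057 0.199] res 0.001 rel x -0.0573 y -0.0037 a 0.079 t 18.7667
```

The pin still rolls without slipping, and its skew hasn't changed at 0.079 rad. That is inside the 0.15 limit, so I'll do the two remaining strokes straight.

```bash
python3 - <<'E'
from h import *
pc,py=np.array([.6084,.108]),.2915
pc,py=stroke(pc,py,.0287); pc,py=stroke(pc,py,.0288); print(pc,py)
away(); rel("pics/crop2.png")
E
```

```text
hit True z 0.0579 F [-0.2 -0.6  4.5]
  F [0.2 0.6 7. ] [0.6132 0.1095 0.0588]
  F [-0.6  1.6  7.3] [0.6315 0.115  0.0588]
  F [1.  0.8 5.1] [0.6491 0.1202 0.058 ]
t 23.9917
hit True z 0.0579 F [-0.6  0.5  4.1]
  F [-0.6  0.2  6.2] [0.6407 0.1177 0.0588]
  F [-0.3  0.7  6.3] [0.659  0.1232 0.0588]
  F [0.8 1.  4.3] [0.6768 0.1285 0.058 ]
t 27.8083
[0.6634743  0.12452488] 0.2915
pin [0.6632 0.124 ] 0.2912 z 0.0416 size [0.057 0.199] res 0.001 rel x -0.0003 y 0.0004 a 0.079 t 29.6917
```

View pics/crop2.png

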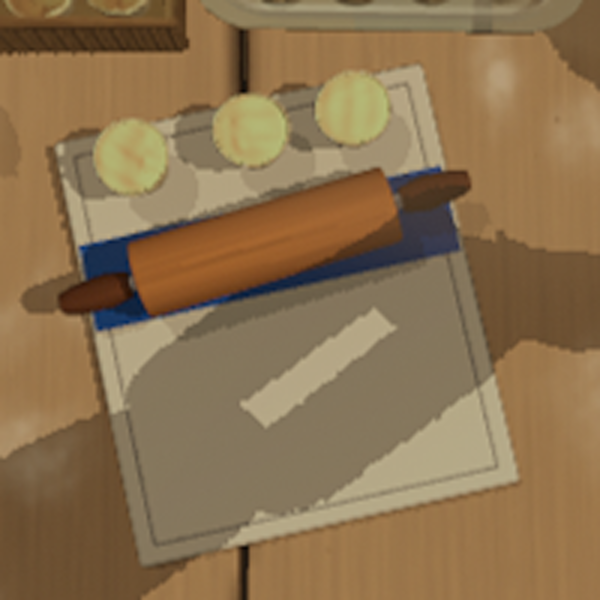

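The pin lies on the band, with its barrel from about (140,280) to (393,205) in the crop. The cups are where they were, the arm is clear, and the pin rolled about 4.8 rad in total. Handing in.

```bash
python3 -c "
from plant import *
print(job_done())"
```

```text
the job is handed in; nothing more can be done
None
```

I rolled the pin onto the blue band in five top-of-barrel strokes and handed the job in at about 30 s: in the last image its axis was under 1 mm from the band's middle and 0.08 rad off parallel (limit 0.15), with the cups unmoved and the arm clear; no verdict came back.

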